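# Fit the dripper arm on the pour-over stand

### The job

Put the dripper arm back on the pour-over stand: lower its drilled hub squarely over the tall rod, and, holding it down only lightly, swing the arm to and fro until the slot under the hub drops over the cross bar and the hub sits fully down on the collar, with the ring out on the drip tray's side. Keep hold of it until it is home, never force it, and leave the other things on the counter where they are; then let go.

Things in the scene. Friction and masses are not known exactly. Their poses are not given: they have to be found in the camera images.
- stand: pour-over stand, fixed to the counter: oak board 255 x 130 x 18 mm with an upright steel rod 12 mm thick. Origin: on the rod's axis at counter level; z up the rod, x towards the round steel drip tray, centred 150 mm from the rod with a small cup on it. Board from x = -40 to 215 mm
- rod_top (a point): domed tip of the rod, 225 mm above the counter, 110 mm above the collar's top; axes as the stand's
- seat (a point): on the rod's axis, level with the flat top of the aluminium collar (56 mm wide, clamped on the rod), 115 mm above the counter; axes as the stand's. On the collar a rigid square-edged cross bar, 6 mm wide, 40 mm long, 8 mm high, is centred on the rod. Its direction: the stand's y within 0.5 rad either way; not measured, to be seen or felt
- drip_arm: loose dripper arm, about 0.3 kg, lying right way up. Origin: bore axis, underside; z up, x along the arm to its ring. Hub: aluminium block 44 x 44 x 40 mm high, bore 14 mm (1 mm play round the rod). Slot under the hub, 8.5 mm wide, 11 mm deep, right across along y: hub rides 8 mm high on the cross bar, drops to the collar when in line within about 0.07 rad. Balance point about 17 mm from the bore
- bar (a point): grip point in the arm's oak bar, 85 mm from the bore, 24 mm above the underside; axes as the arm's. The bar is 16 mm wide (y), 36 mm high (from the underside up), from the hub at x = 22 mm to the ring at x = 112 mm. Grip it across its 16 mm here, so that the rod clears the gripper
- ring (a point): centre of the arm's oak ring (82 mm outside, 66 mm inside, 10 mm high), 150 mm from the bore, at the underside
- cup: bystander: white espresso cup on the stand's drip tray, 60 mm wide, 52 mm high; origin under its centre
- sugar_pot: bystander: closed white ceramic sugar pot, 94 mm wide, 99 mm high; origin under its centre
- dripper: bystander: orange plastic coffee dripper, 112 mm wide, 80 mm high, ear handle at its +y; origin under its centre
- scoop: bystander: steel scoop, bowl 46 mm wide and 26 mm high at its origin, flat handle to -x, 140 mm long in all
- tin: bystander: closed round coffee tin, 80 mm wide, 120 mm high; origin under its centre
- mug: bystander: blue mug, 74 mm wide, 85 mm high, handle at its +y; origin under its centre
Things that resemble listed ones, but are neither listed nor needed, are in the scene too. Of the things like the drip_arm, leave any that is green; of the rest the smaller one is meant.

How it is judged:
On the way, in this order (a step that is already met when the one before it is completed fails the run):
1. the hub is threaded on the rod, square and held, still above the cross bar (horizontal distance between drip_arm and seat below 0.005 m and z of drip_arm in the frame of seat between 0.005 and 0.085 m and angle between drip_arm's own z axis and vertical below 0.1 rad and contact force between the fingers and drip_arm above 1 N), for 0.1 s.
2. the hub is down on the collar over the cross bar while the arm is still held (z of drip_arm in the frame of seat below 0.003 m and horizontal distance between drip_arm and seat below 0.005 m and contact force between the fingers and drip_arm above 1 N), for 0.1 s.
At the end, for the whole second after the job is handed in: the hub sits on the collar (underside within 3 mm of the collar's top, bore within 5 mm of the rod's axis, tilt under 0.06 rad), the ring is out on the drip tray's side (more than 100 mm from the rod along the stand's x), the arm is at rest and released (z of drip_arm in the frame of seat between -0.003 and 0.003 m and horizontal distance between drip_arm and seat below 0.005 m and angle between drip_arm's own z axis and vertical below 0.06 rad and x of ring in the frame of stand above 0.1 m and linear speed of drip_arm below 0.02 m/s and contact force between the fingers and drip_arm below 0.1 N); the robot touches nothing.
It fails at once if the dripper arm is forced: more than 30 N between it and the stand (contact force between drip_arm and stand above 30 N).
It fails at once if the hub is cocked on the rod by more than 0.15 rad (horizontal distance between drip_arm and seat below 0.02 m and z of drip_arm in the frame of seat below 0.09 m and angle between drip_arm's own z axis and vertical above 0.15 rad).
It fails at once if the arm is let go on the rod before the hub is home (horizontal distance between drip_arm and seat below 0.02 m and z of drip_arm in the frame of seat above 0.005 m and contact force between the fingers and drip_arm below 0.1 N).
It fails at once if a bystander is pushed more than 30 mm (distance of any of cup, sugar_pot, dripper, scoop, tin, mug from where it was at the start of the episode above 0.03 m).
It also fails if it takes over 72 s, if anything falls off the work surface, if the arm or the gripper's body presses on something with over 40 N, if the wrist force passes 120 N, or if a joint passes its speed limit or range.

### The arm

A 6-joint arm with a two-finger parallel gripper is mounted at the origin on the work surface. World frame = base frame: x ahead of the robot, y to its left, z up, the work surface at z = 0. Lengths are in m, angles in rad, forces in N, time in s.
With the tool pointing down it reaches from about 0.375 to 0.925 m from the base axis. Payload 5.7 kg.
Tool frame: the origin (TCP) lies midway between the tips of the shut fingers; the grasp point (between the pads) lies 19 mm behind it; z points along the fingers, x is the direction in which the jaws open and shut, and the axes are right-handed (so a half turn about z gives the same grasp; the last joint's range is limited). The gripper opens to 85 mm and grips with 20 to 120 N. Pads are 22 mm wide; open, the fingers measure 114 mm over their backs; the gripper's body (76 mm by 85 mm) begins 54 mm behind the grasp point. The pads swing forward as they close: fully open they stand 13 mm farther back than shut.
Start: joints at [1.053, 0.359, 1.51, -0, 1.272, -0.115], TCP at [0.235, 0.552, 0.231] pointing down, gripper open.
Joint ranges: [-2.97, 2.97], [-1.01, 2.36], [0.21, 2.38], [-0.96, 4.11], [0.2, 2.71], [-2.98, 2.98]. Speed limits (rad/s): [2.39, 2.39, 3.14, 3.14, 3.14, 3.14].

### API

Orientations are given as a rotation vector (axis times angle).
In Python, from bench import arm gives the robot as it stands.
- The arm moves only by the tool apply_moves, never from a script. Its argument "motion" is a list of rows, each a list of 4 numbers: the shift along the world's x, y, z in m, then the turn about the world's z in rad. A call has 1 to 10 rows; each row is the pose to reach, as a shift and turn from the pose commanded when the call began; what a row does not reach only later rows make up. A row lasts 1/12 s, in which the tool goes at most 41.7 mm and 7.16 degrees, less where a joint would pass 70% of its speed; a pose out of reach is approached as far as the arm can. A call with a gripper value outside its range is refused whole. "claw" is the closure in counts, from 0 (fully open) to 255 (shut), set as the call begins (left out, the last holds). The fingers move at their own pace and stop on an object; "squeeze" is the grip in N (left out, the last holds). Time passes only in rows, so rows that repeat a pose let the fingers close. It gives the time, the measured TCP pose, the force and the opening at its end, in the units of the state.
- arm.read_state(): the state, without advancing time (a new reading comes with each control period).
- arm.grab_frame(name): name is "side" or "top" or "wrist"; returns (picture, depth): 384x512x3 uint8, blue, green, red; 384x512 float32, m along the optical axis (not along the pixel's ray), 0 where there is no reading.
- arm.camera_params(name): a dict with "intrinsics" (3x3 intrinsics, pixels), "position" and "orientation" of the camera in the world. Camera axes: x right, y up, looking along -z (the intrinsics and any distortion apply to the point x, -y, -z); pixel columns grow to the right and rows downward; lengths in m; the calibration is good to about 2 mm. A picture is of the moment at which its call begins: read the wrist's pose just before it. camera_params takes no time and is no camera call; for the wrist camera it gives the pose at the moment of the call.
- arm.job_done(): hands the job in, once; it reports no verdict.
The state is a dict: "t": time; "joint_positions": joint angles; "joint_vel": joint speeds; "effort": joint torques, N m; "position": TCP position; "eef_rot": TCP orientation; "force": force on the tool from outside, world axes, zero at the start; "wrist_torque": the same for the moment, N m; "gripper_width": finger opening in m.
Only numpy, scipy, OpenCV 4.12 (cv2) and the standard library are available. Lean on these libraries where they do the work, as an engineer would, in place of code of your own. Each camera call takes 0.05 s, during which the arm holds its last target. There are 200 camera calls.

## Working session

There is one attempt and no reset: what is moved stays moved. The work goes in short steps, Python scripts to look and compute and a tool call to move; the robot and the scene stay as the last step left them, time stands still between calls to the robot, and variables do not carry over. Pictures are saved under pics/ and viewed, about 8 in all and at most 12, crops included, and the job is handed in when it is done.

Besides the shell and the picture viewer there is one more tool, called after "Request:" as name(argument=value, ...) on one line, values as JSON. apply_moves: Moves the arm, as the interface text tells. Its arguments: {"type":"object","properties":{"motion":{"type":"array","items":{"type":"array","items":{"type":"number"}}},"claw":{"type":"number"},"squeeze":{"type":"number"}},"required":["motion"]}

```bash
mkdir -p pics; ls
cat > h.py <<'E'
import numpy as np, cv2, sys
from bench import arm
from scipy.spatial.transform import Rotation as R
def rot(o):
    o=np.array(o,float)
    if o.shape==(3,3): return o
    return (R.from_quat(o) if o.size==4 else R.from_rotvec(o)).as_matrix()
def snap(n,fn=None):
    p=arm.camera_params(n); im,d=arm.grab_frame(n)
    if fn: cv2.imwrite('pics/'+fn,im); np.savez('pics/'+fn[:-4]+'.npz',im=im,d=d,K=p['intrinsics'],t=p['position'],o=rot(p['orientation']))
    return im,d,np.array(p['intrinsics']),np.array(p['position']),rot(p['orientation'])
def load(fn):
    z=np.load('pics/'+fn+'.npz'); return z['im'],z['d'],z['K'],z['t'],z['o']
def cloud(d,K,t,o):
    v,u=np.mgrid[:d.shape[0],:d.shape[1]]
    P=np.stack([(u-K[0,2])/K[0,0]*d,-(v-K[1,2])/K[1,1]*d,-d],-1)
    return P@o.T+t
def ray(u,v,z,K,t,o):
    r=o@np.array([(u-K[0,2])/K[0,0],-(v-K[1,2])/K[1,1],-1]); return t+r*(z-t[2])/r[2]
def proj(P,K,t,o):
    c=(np.atleast_2d(P)-t)@o; return np.c_[K[0,2]+K[0,0]*c[:,0]/-c[:,2],K[1,2]-K[1,1]*c[:,1]/-c[:,2]]
E
python3 - <<'E'
from h import *
print(arm.camera_params('top')); print(arm.camera_params('side')); print(arm.read_state())
a=snap('top','top.png')[0]; b=snap('side','side.png')[0]
cv2.imwrite('pics/both.png',cv2.resize(np.vstack([a,b]),(400,600)) if 0 else np.hstack([a,b])[:, :])
E
```

```text
pics
{'intrinsics': array([[497.93203984,   0.        , 254.07442728],
       [  0.        , 497.93203984, 200.68987903],
       [  0.        ,   0.        ,   1.        ]]), 'position': array([ 0.34221553, -0.03041888,  1.66082608]), 'orientation': array([ 0.08897076, -0.08357215, -1.5884537 ])}
{'intrinsics': array([[435.51627501,   0.        , 254.76831455],
       [  0.        , 435.51627501, 189.55360022],
       [  0.        ,   0.        ,   1.        ]]), 'position': array([ 0.2881271 , -0.81630036,  1.03228029]), 'orientation': array([ 0.72742742, -0.0872632 , -0.28099626])}
{'t': 0.0, 'joint_positions': array([ 1.05293981e+00,  3.59488916e-01,  1.51140249e+00,  1.73974289e-07,
        1.27250743e+00, -1.15082684e-01]), 'joint_vel': array([ 0.0005134 , -0.00060156, -0.00082058,  0.00235808,  0.00066915,
       -0.00053162]), 'effort': array([-6.45489708e-04, -5.27627492e+01, -2.78615731e+01, -2.70589826e-04,
        1.35693286e-02, -3.48564527e-05]), 'position': array([0.23485008, 0.55140756, 0.23047456]), 'eef_rot': array([ 2.62021610e+00,  1.73174434e+00, -2.53033339e-03]), 'force': array([0.13594406, 0.22632216, 0.0104306 ]), 'wrist_torque': array([-0.05324995, -0.05848596, -0.02359402]), 'gripper_width': 0.0853147390813066}
```

View pics/top.png

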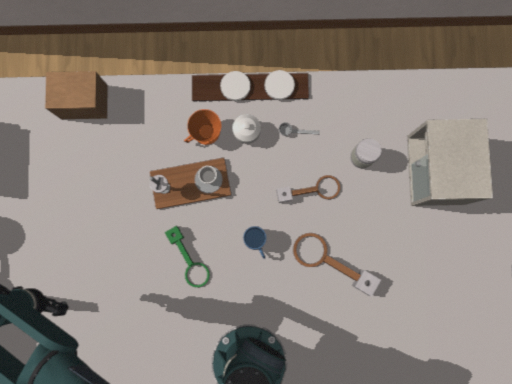

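View pics/side.png

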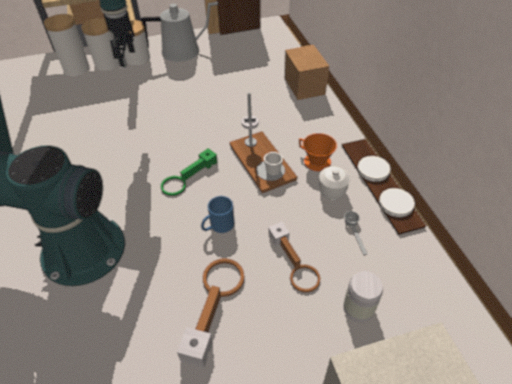

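Arms in the top view: green at (185,255), excluded. The large oak one has its hub at (367,283) and ring at (311,250); the small oak one has its hub at (285,195) and ring at (328,187). The small oak one is about 44 px from bore to ring, roughly 0.15 m, which fits. The rod stands at about (160,185) and the cup at (208,178).

Run:
```python
from h import *
im,d,K,t,o=load('top')
P=cloud(d,K,t,o); z=P[...,2]
hsv=cv2.cvtColor(im,cv2.COLOR_BGR2HSV)
def reg(x0,x1,y0,y1):
    m=np.zeros(z.shape,bool); m[y0:y1,x0:x1]=1; return m
r=reg(270,350,170,210)
ok=r&(z>0.028)&(z<.06); print('hub/bar pts',ok.sum())
oak=(hsv[...,1]>90)
h=ok&~oak; b=ok&oak
for n,m in(('hub',h),('bar',b),('ringlow',r&oak&(z<.02)&(np.arange(512)[None]>312))):
    if m.sum():
        q=P[m]; v,u=np.nonzero(m); print(n,m.sum(),q.mean(0),q.min(0),q.max(0),u.mean(),v.mean(), cv2.minAreaRect(q[:,:2].astype(np.float32)))
# ring outer via contour, oak
m=(r&oak).astype(np.uint8); c=max(cv2.findContours(m,0,2)[0],key=cv2.contourArea)
print('arm rect',cv2.minAreaRect(c))
r=reg(145,240,150,215)
m=r&(z>.012)&(z<.024); q=P[m]; print('board',m.sum(),np.median(q[:,2]),cv2.minAreaRect(q[:,:2].astype(np.float32)))
m=r&(z>.1)&(z<.14); q=P[m]; print('collar',m.sum(),q.mean(0) if m.sum() else 0, cv2.minEnclosingCircle(q[:,:2].astype(np.float32)) if m.sum() else 0)
m=r&(z>.14); print('rod',m.sum(),P[m])
m=r&(z>.06)&(z<.09)&(np.arange(512)[None]>190); q=P[m];print('cup',m.sum(),q.mean(0),cv2.minEnclosingCircle(q[:,:2].astype(np.float32)))
a=cv2.resize(im[150:215,140:240],None,fx=6,fy=6,interpolation=2); b=cv2.resize(im[150:310,260:395],None,fx=3,fy=3,interpolation=2)[:390]
cv2.imwrite('pics/crop.png',cv2.resize(np.hstack([a[:390,:600]*1, np.zeros((390,5,3),np.uint8),cv2.resize(b,(390,390))[:, :]]),None,fx=.8,fy=.8))
```

```text
hub/bar pts 311
hub 197 [ 0.54331234 -0.13405348  0.03978134] [ 0.51743997 -0.23799194  0.02875517] [ 0.5669089  -0.10255142  0.04917349] 286.7005076142132 193.16751269035532 ((0.5489858984947205, -0.17113587260246277), (0.04458487778902054, 0.13431446254253387), 8.544511795043945)
bar 114 [ 0.5518174  -0.19281685  0.03611092] [ 0.53994335 -0.23491226  0.02829584] [ 0.56592436 -0.15140141  0.04408539] 304.43859649122805 190.3859649122807 ((0.5523591637611389, -0.19354218244552612), (0.014642024412751198, 0.08594749867916107), 8.925372123718262)
ringlow 107 [ 0.56453861 -0.27676525  0.00946221] [ 0.52788231 -0.31142092 -0.00433537] [ 0.60278449 -0.22986082  0.01699952] 328.66355140186914 187.16822429906543 ((0.5651929974555969, -0.2737244665622711), (0.07813528180122375, 0.0771838128566742), 72.13569641113281)
arm rect ((315.5, 187.0), (22.0, 47.0), 90.0)
board 2111 0.018543727439422897 ((0.6183510422706604, 0.198900505900383), (0.21577630937099457, 0.2727067470550537), 13.245792388916016)
collar 223 [0.57153698 0.26873243 0.11653359] ((0.5728030800819397, 0.2713283598423004), 0.02843
[... 2043 characters left out ...]
95594]
 [ 0.34221553 -0.03041888  1.66082608]
 [ 0.34221553 -0.03041888  1.66082608]
 [ 0.34221553 -0.03041888  1.66082608]
 [ 0.34221553 -0.03041888  1.66082608]
 [ 0.34221553 -0.03041888  1.66082608]
 [ 0.34221553 -0.03041888  1.66082608]
 [ 0.34221553 -0.03041888  1.66082608]
 [ 0.34221553 -0.03041888  1.66082608]
 [ 0.34221553 -0.03041888  1.66082608]
 [ 0.34221553 -0.03041888  1.66082608]
 [ 0.34221553 -0.03041888  1.66082608]
 [ 0.34221553 -0.03041888  1.66082608]
 [ 0.34221553 -0.03041888  1.66082608]
 [ 0.34221553 -0.03041888  1.66082608]
 [ 0.34221553 -0.03041888  1.66082608]]
cup 88 [0.60777177 0.12418531 0.07075799] ((0.6065381765365601, 0.12210176885128021), 0.030055953189730644)
```

View pics/crop.png

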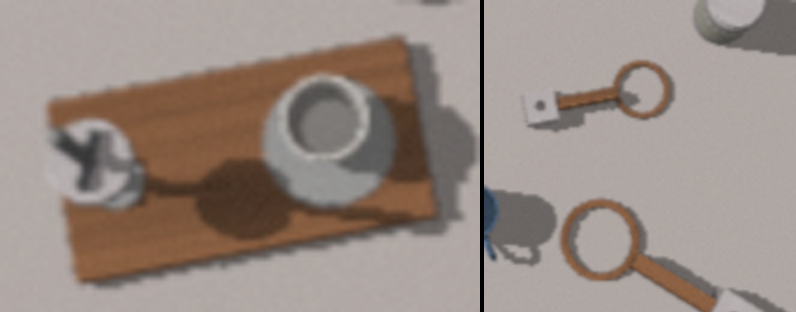

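The crop confirms it: in the right panel the small oak arm has its hub at about (540,107) and ring at (642,90), and the green one isn't in view. The left panel shows the collar and cross bar at the left end of the board, with the cup on the tray. Bar grip is about (0.555,-0.209) with arm yaw -1.415. The rod is about (0.573,0.271) with stand yaw about -1.346.

Request:
apply_moves(motion=[[0.16,-0.38,0,-0.5],[0.16,-0.38,0,-0.5],[0.16,-0.38,0,-0.5],[0.16,-0.38,0,-0.5],[0.16,-0.38,0,-0.5],[0.16,-0.38,0,-0.5],[0.16,-0.38,0,-0.5],[0.16,-0.38,0,-0.5],[0.16,-0.38,0,-0.5],[0.16,-0.38,0,-0.5]], claw=0)

```text
t: 0.93
position: [0.3953, 0.1697, 0.2312]
eef_rot: [2.968, 1.03, -0.0]
force: [0.2, -0.6, -0.6]
gripper_width: 0.0858
```

Request:
apply_moves(motion=[[0.16,-0.38,0,-0.512],[0.16,-0.38,0,-0.512],[0.16,-0.38,0,-0.512],[0.16,-0.38,0,-0.512],[0.16,-0.38,0,-0.512],[0.16,-0.38,0,-0.512],[0.16,-0.38,0,-0.512],[0.16,-0.38,0,-0.512],[0.16,-0.38,0,-0.512],[0.16,-0.38,0,-0.512]])

```text
t: 1.77
position: [0.5556, -0.2107, 0.2308]
eef_rot: [3.132, 0.244, -0.001]
force: [0.9, 0.7, -0.6]
gripper_width: 0.0854
```

Run:
```python
from h import *
s=arm.read_state(); print(s['t'],s['position'],s['eef_rot'],s['joint_positions'],arm.camera_params('wrist'))
im,d,K,t,o=snap('wrist','w1.png')
P=cloud(d,K,t,o); z=P[...,2]
hsv=cv2.cvtColor(im,cv2.COLOR_BGR2HSV)
print(proj([[.542,-.125,.04],[.555,-.209,.036],[.565,-.273,.01]],K,t,o))
```

```text
1.7667 [ 0.55555251 -0.2106685   0.23084419] [ 3.13212200e+00  2.43531267e-01 -6.59648672e-04] [-4.78527786e-01  3.51003771e-01  1.52365353e+00 -2.47639728e-04
  1.26728293e+00 -6.33647101e-01] {'intrinsics': array([[289.86126631,   0.        , 256.08286819],
       [  0.        , 289.86126631, 194.525062  ],
       [  0.        ,   0.        ,   1.        ]]), 'position': array([ 0.54491193, -0.134413  ,  0.37297145]), 'orientation': array([-0.30288899, -0.02378841,  0.153876  ])}
[[254.69571978  94.33521171]
 [254.7006873  170.17448454]
 [254.84768825 213.29595537]]
```

View pics/w1.png

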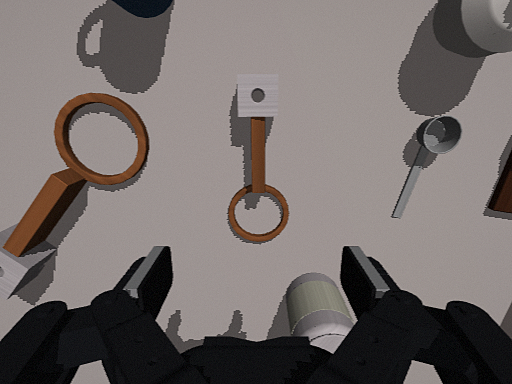

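The wrist view shows the bore at about (258,95) and the ring centre at about (258,212), close to the predictions of (255,94) and (255,213).

Run:
```python
from h import *
im,d,K,t,o=load('w1')
g=cv2.cvtColor(im,cv2.COLOR_BGR2GRAY)
s=g[84:108,246:270]; m=(s<s.max()*0.62).astype(np.uint8); M=cv2.moments(m,True); bu,bv=246+M['m10']/M['m00'],84+M['m01']/M['m00']
hsv=cv2.cvtColor(im,cv2.COLOR_BGR2HSV); oak=((hsv[...,1]>110)).astype(np.uint8)
oak[:, :200]=0; oak[:,300:]=0; oak[250:]=0
v,u=np.nonzero(oak[196:245]); q=np.c_[u,v+196].astype(np.float32)
q=q[(q[:,1]>200)]
e=cv2.fitEllipse(cv2.convexHull(q)); ok=oak[130:180]; v,u=np.nonzero(ok)
B=ray(bu,bv,.040,K,t,o); Rg=ray(*e[0],.009,K,t,o); b=ray(u.mean(),v.mean()+130,.036,K,t,o)
print(bu,bv,e,B,Rg,b); D=Rg-B; print(np.hypot(*D[:2]),np.arctan2(D[1],D[0]), 'barpt yaw',np.arctan2(*(b-B)[1::-1]))
P=cloud(d,K,t,o); print('hub top z',np.median(P[105:113,245:272,2]),'bar z',np.median(P[130:180,255:262,2]))
y=np.arctan2(D[1],D[0]); print('grip',B+.085*np.array([np.cos(y),np.sin(y),0]))
# bore from wrist edges
```

```text
257.3881578947368 94.63157894736842 ((257.9855041503906, 212.807373046875), (56.417945861816406, 59.8017578125), 90.60826110839844) [ 0.54493676 -0.12484894  0.04      ] [ 0.56910936 -0.27203832  0.009     ] [ 0.55564332 -0.18951153  0.036     ]
0.14916108230161518 -1.4080214673380955 barpt yaw -1.4067093004961713
hub top z 0.03949218665357038 bar z 0.03560937618069382
grip [ 0.55871161 -0.20872535  0.04      ]
```

Request:
apply_moves(motion=[[0.003,0.002,-0.04,0.008],[0.003,0.002,-0.08,0.008],[0.003,0.002,-0.12,0.008],[0.003,0.002,-0.16,0.008],[0.003,0.002,-0.19,0.008],[0.003,0.002,-0.21,0.008],[0.003,0.002,-0.22,0.008],[0.003,0.002,-0.225,0.008],[0.003,0.002,-0.225,0.008],[0.003,0.002,-0.225,0.008]])

```text
t: 2.65
position: [0.559, -0.2064, 0.0073]
eef_rot: [3.13, 0.257, 0.002]
force: [-0.3, -0.4, 0.6]
gripper_width: 0.0854
```

Request:
apply_moves(motion=[[0,0,0,0],[0,0,0,0],[0,0,0,0],[0,0,0,0],[0,0,0,0],[0,0,0,0],[0,0,0,0],[0,0,0,0],[0,0,0,0],[0,0,0,0]], claw=255, squeeze=80)

```text
t: 3.48
position: [0.5582, -0.2062, 0.0068]
eef_rot: [3.131, 0.258, 0.0]
force: [-1.5, 0.3, 6.1]
gripper_width: 0.0149
```

Request:
apply_moves(motion=[[0,0,0.01,0],[0,0,0.03,0],[0,0,0.07,0],[0,0,0.11,0],[0,0,0.15,0],[0,0,0.19,0],[0,0,0.22,0],[0,0,0.25,0],[0,0,0.25,0],[0,0,0.25,0]])

```text
t: 4.32
position: [0.5589, -0.2064, 0.2581]
eef_rot: [3.129, 0.257, 0.005]
force: [-0.0, 0.2, -3.8]
gripper_width: 0.015
```

```bash
cat >> h.py <<'E'
def bore(im,d,K,t,o,box):
    """hub-top plane and bore centre in world"""
    P=cloud(d,K,t,o)
    return P
E
python3 - <<'E'
from h import *
s=arm.read_state(); print(s['position'],s['eef_rot'],s['force'],s['wrist_torque'],s['gripper_width'])
im,d,K,t,o=snap('wrist','w2.png')
print('cam',t, proj([[.545,-.125,.29]],K,t,o))
E
```

```text
[ 0.55886193 -0.20643615  0.25808376] [3.12891597 0.25721681 0.00479952] [-0.01586872  0.16591972 -3.83859836] [-0.22154594 -0.02331492  0.0120359 ] 0.015014960359178986
cam [ 0.54707038 -0.13002587  0.40002941] [[251.54857656  87.39927538]]
```

View pics/w2.png

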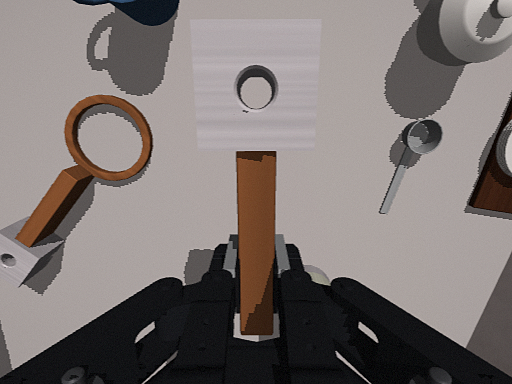

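The arm is held square, with the bore at (256,88) and the hub top in view. I'll carry it beside the rod, with the hub 100 mm to the robot side, so the cross bar can be seen.

Request:
apply_moves(motion=[[-0.003,0.02,0.005,0.01],[-0.01,0.06,0.01,0.01],[-0.017,0.1,0.01,0.02],[-0.024,0.14,0.01,0.02],[-0.031,0.18,0.01,0.03],[-0.038,0.22,0.01,0.03],[-0.045,0.26,0.01,0.04],[-0.052,0.3,0.01,0.05],[-0.06,0.34,0.01,0.06],[-0.066,0.375,0.01,0.06]])

```text
t: 5.2
position: [0.489, 0.1708, 0.2634]
eef_rot: [3.122, 0.353, -0.01]
force: [0.0, -0.3, -3.5]
gripper_width: 0.0149
```

Request:
apply_moves(motion=[[-0.003,0.019,0,0],[-0.003,0.019,0,0],[-0.003,0.019,0,0],[-0.003,0.019,0,0],[-0.003,0.019,0,0]])

```text
t: 5.62
position: [0.4887, 0.1867, 0.2651]
eef_rot: [3.121, 0.349, -0.004]
force: [0.8, 0.5, -2.9]
gripper_width: 0.0148
```

Run:
```python
from h import *
s=arm.read_state(); print(s['position'],s['eef_rot'],s['force'],s['gripper_width'])
im,d,K,t,o=snap('wrist','w3.png')
P=cloud(d,K,t,o); z=P[...,2]
print('rodtop proj',proj([[.573,.271,.225],[.573,.271,.115]],K,t,o))
q=P[30:140,205:310].reshape(-1,3); q=q[abs(q[:,2]-np.median(q[:,2]))<.01]
A=np.c_[q[:,:2],np.ones(len(q))]; c=np.linalg.lstsq(A,q[:,2],rcond=None)[0]; print('hub plane slope',c[:2],'med z',np.median(q[:,2]),q[:,:2].mean(0))
m=(z>.08)&(z<.16)&(np.arange(512)[None]>320)|((z>.08)&(z<.16)&(np.arange(512)[None]<190))
q=P[m&(z>.112)&(z<.1185)]; print('collar',len(q),np.median(q,0) if len(q) else 0, cv2.minEnclosingCircle(q[:,:2].astype(np.float32)) if len(q) else 0)
q=P[m&(z>.1195)&(z<.128)]; print('bar',len(q),cv2.minAreaRect(q[:,:2].astype(np.float32)) if len(q) else 0)
```

```text
[0.48869646 0.18670778 0.26507099] [ 3.12123123  0.34932893 -0.00389857] [ 0.83691042  0.46641471 -2.94449456] 0.014826156152294283
rodtop proj [[418.58932992 126.48183026]
 [358.46027645 117.95940104]]
hub plane slope [ 0.00124328 -0.00654019] med z 0.29740138075489597 [0.47202484 0.26831186]
collar 2062 [0.57350756 0.27153701 0.11457358] ((0.5766041278839111, 0.2731821537017822), 0.02811061590909958)
bar 166 ((0.5762170553207397, 0.27211856842041016), (0.00943831354379654, 0.0403323657810688), 66.86902618408203)
```

View pics/w3.png

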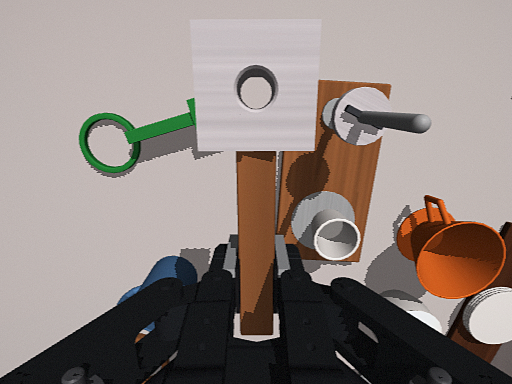

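The wrist view shows the rod tip at about (422,124), the collar at about (363,116), and the bore at about (256,88). The cross bar's left end pokes out at about (350,110). Next I'll measure the bore, rod tip, board and bar directions in this one frame.

Run:
```python
from h import *
im,d,K,t,o=load('w3'); P=cloud(d,K,t,o); z=P[...,2]; g=cv2.cvtColor(im,cv2.COLOR_BGR2GRAY)
hsv=cv2.cvtColor(im,cv2.COLOR_BGR2HSV)
# bore: top rim = boundary of flat hub top
zt=.2974; top=((abs(z-zt)<.004)).astype(np.uint8); top[:, :195]=0; top[:,318:]=0; top[150:]=0
hole=(1-top)[60:118,225:290].copy(); n,l,st,c=cv2.connectedComponentsWithStats(hole.astype(np.uint8)); i=1+np.argmax(st[1:,4])
cn=max(cv2.findContours((l==i).astype(np.uint8),0,2)[0],key=cv2.contourArea); e=cv2.fitEllipse(cn); print('bore ell',e)
B=ray(225+e[0][0],60+e[0][1],zt,K,t,o); print('bore',B)
# rod tip
m=(z>.205)&(z<.24)&(np.arange(512)[None]>380)&(np.arange(384)[:,None]<150); q=P[m]; print('rod top pts',m.sum(),q[:,2].max(),q[q[:,2]>q[:,2].max()-.004].mean(0))
# rod axis through levels
for a in(.14,.16,.18,.2):
    q=P[(abs(z-a)<.01)&(np.arange(512)[None]>370)&(np.arange(384)[:,None]<150)]; print(a,len(q),q.mean(0))
m=(z>.014)&(z<.022)&(hsv[...,1]>80)&(np.arange(512)[None]>320)&(np.arange(512)[None]<395); q=P[m]
# right board edge: per row max u
E=[(np.nonzero(m[v])[0].max(),v) for v in range(95,250,5) if m[v].any()]
W=np.array([ray(u+.5,v,.018,K,t,o) for u,v in E if abs(v-125)>14])
l=cv2.fitLine(W[:,:2].astype(np.float32),cv2.DIST_HUBER,0,.01,.01).ravel(); print('board edge dir',np.arctan2(l[1],l[0]), len(W), (W[-1]-W[0]))
m=(z>.066)&(z<.08)&(np.arange(512)[None]>300)&(np.arange(512)[None]<370)&(np.arange(384)[:,None]>200); q=P[m]; print('cup',cv2.minEnclosingCircle(q[:,:2].astype(np.float32)),np.median(q[:,2]))
c=cv2.resize(im[78:150,315:400],None,fx=8,fy=8,interpolation=cv2.INTER_CUBIC); cv2.imwrite('pics/bar.png',c)
C=np.array([.5766,.2732])
zz=z[78:150,315:400]; 
for a in (.119,.1205,.122):
    q=P[78:150,315:400][(zz>a)&(zz<.125)]; q=q[np.hypot(*(q[:,:2]-C).T)>.009]; r=q[:,:2]-C; th=np.arctan2(r[:,1],r[:,0]); print(a,len(q),'angle',.5*np.angle(np.exp(2j*th).mean()), np.hypot(*r.T).max(), np.sort(th)[::max(1,len(th)//8)].round(2))
```

```text
bore ell ((30.87455940246582, 29.009775161743164), (36.87627029418945, 39.42593765258789), 2.449363946914673)
bore [0.47189624 0.26690311 0.2974    ]
rod top pts 500 0.22564217184697838 [0.57575988 0.27328851 0.22329645]
0.14 23 [0.57355247 0.27548366 0.14626926]
0.16 134 [0.57202611 0.27271468 0.16053025]
0.18 184 [0.57212762 0.27280991 0.18044616]
0.2 232 [0.57202705 0.27281844 0.20073175]
board edge dir -1.4000918 26 [ 0.03566605 -0.20834858  0.        ]
cup ((0.6096111536026001, 0.12374240159988403), 0.029993552714586258) 0.07118650848032476
0.119 108 angle -0.25621219054784544 0.020287165061792116 [-3.13 -0.37  2.7   2.79  2.84  2.9   2.97  3.03  3.1 ]
0.1205 100 angle -0.26094228764232086 0.020287165061792116 [-3.13 -0.36  2.7   2.78  2.83  2.89  2.96  3.02  3.09]
0.122 81 angle -0.2669080906691663 0.020287165061792116 [-3.1  -0.36  2.68  2.77  2.83  2.9   2.97  3.03  3.13]
```

View pics/bar.png

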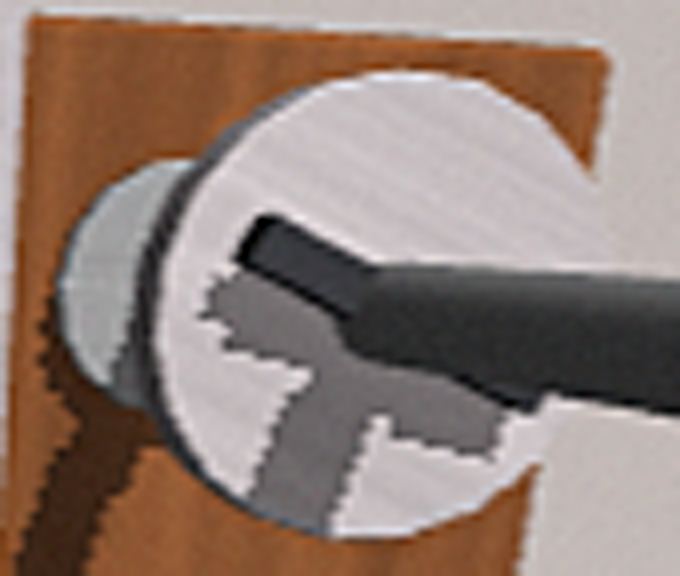

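The crop shows the cross bar running from about (255,240) to (530,400) in crop pixels. Its world direction is about -0.26 rad, which is -0.48 from the stand's y and so within range. The aligned arm yaw is therefore about -1.83. I'll go over the rod with that turn, 32 mm above its tip, and look.

Request:
apply_moves(motion=[[0.01,0.001,0,-0.08],[0.022,0.003,0,-0.16],[0.033,0.004,0,-0.24],[0.044,0.005,0,-0.32],[0.055,0.006,0,-0.4],[0.066,0.0075,0,-0.48],[0.066,0.0075,0,-0.48],[0.066,0.0075,0,-0.48],[0.066,0.0075,0,-0.48],[0.066,0.0075,0,-0.48]])

```text
t: 6.5
position: [0.5543, 0.1949, 0.2661]
eef_rot: [3.116, -0.4, -0.002]
force: [-0.8, 0.5, -3.8]
gripper_width: 0.0148
```

```bash
cat > look.py <<'E'
from h import *
fn=sys.argv[1]
s=arm.read_state(); print(s['t'],s['position'],s['eef_rot'],s['force'],s['wrist_torque'])
im,d,K,t,o=snap('wrist',fn+'.png'); P=cloud(d,K,t,o); z=P[...,2]
zt=np.median(z[40:60,215:300]); q=P[30:60,205:310].reshape(-1,3)
top=(abs(z-zt)<.004); hole=(~top)[60:118,225:290].astype(np.uint8); n,l,st,c=cv2.connectedComponentsWithStats(hole); i=1+np.argmax(st[1:,4])
cn=max(cv2.findContours((l==i).astype(np.uint8),0,2)[0],key=cv2.contourArea); e=cv2.fitEllipse(cn)
B=ray(225+e[0][0],60+e[0][1],zt,K,t,o); print('bore',e,B)
zz=z[60:118,225:290]; m=(l==i)&(zz>.19)&(zz<zt-.01)&(zz<.24)
q=P[60:118,225:290][m]; print('rod pts in hole',len(q)); 
if len(q):
    print(q[:,2].max(),q.mean(0),cv2.minEnclosingCircle(q[:,:2].astype(np.float32)))
    A=np.c_[q[:,:2],np.ones(len(q))]
cv2.imwrite('pics/'+fn+'c.png',cv2.resize(im[10:160,185:330],None,fx=4,fy=4,interpolation=cv2.INTER_CUBIC))
E
python3 look.py w4
```

```text
6.5 [0.554327   0.19493118 0.26605509] [ 3.11573723e+00 -3.99569135e-01 -1.91280011e-03] [-0.83297808  0.51522927 -3.76861451] [-0.2224438   0.03962625  0.01423029]
bore ((30.96257209777832, 28.99844741821289), (36.90484619140625, 39.267906188964844), 2.3647286891937256) [0.5759624  0.27448628 0.29838019]
rod pts in hole 309
0.22628305819214586 [0.57670484 0.27316251 0.22251383] ((0.5764461755752563, 0.2714584469795227), 0.005712792277336121)
```

View pics/w4c.png

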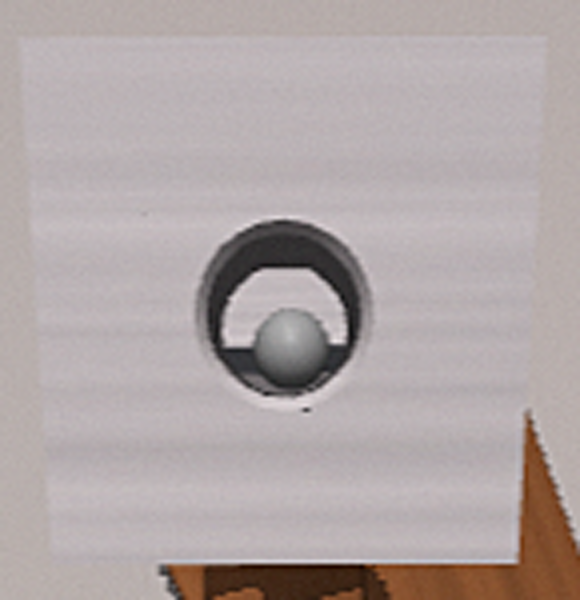

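The dome tip is visible inside the bore at crop (292,348). The bore-to-rod error is about (0.7,-1.3) mm. I'll correct it, go down to about 8 mm above the tip, and measure again.

Request:
apply_moves(motion=[[0.0007,-0.0013,-0.004,0],[0.0007,-0.0013,-0.009,0],[0.0007,-0.0013,-0.014,0],[0.0007,-0.0013,-0.019,0],[0.0007,-0.0013,-0.024,0],[0.0007,-0.0013,-0.024,0],[0.0007,-0.0013,-0.024,0],[0.0007,-0.0013,-0.024,0]])

```text
t: 7.22
position: [0.556, 0.1942, 0.2423]
eef_rot: [-3.116, 0.401, 0.0]
force: [0.3, 0.1, -3.8]
gripper_width: 0.0146
```

```bash
python3 look.py w5
```

```text
7.2167 [0.55599809 0.19419983 0.24227797] [-3.11585131e+00  4.00947611e-01  8.64599869e-05] [ 0.33897321  0.13837342 -3.77563815] [-0.24596292  0.08522802 -0.02222157]
bore ((30.888090133666992, 28.97498893737793), (36.940364837646484, 39.34077072143555), 3.2842514514923096) [0.57762221 0.27376928 0.27462664]
rod pts in hole 412
0.2390933811565159 [0.57672346 0.27332969 0.22276209] ((0.5761077404022217, 0.270996630191803), 0.005278448108583689)
```

View pics/w5c.png

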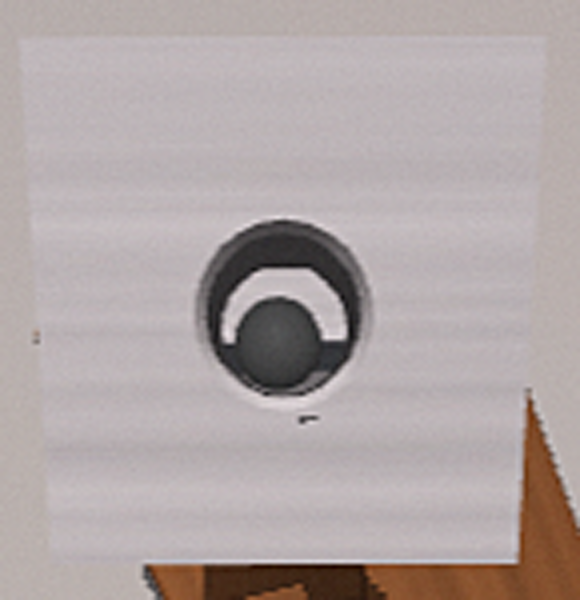

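```bash
python3 - <<'E'
from h import *
im,d,K,t,o=load('w5')
f=lambda P:(proj(P,K,t,o)-[185,10])*4
print('bore axis top,bottom,tip',f([[.5776,.2738,.2746],[.5776,.2738,.2346],[.5776,.2738,.2236]]))
print('dome now',f([[.5767,.2733,.2236]]))
print('bottom rim centre from crop (284,331)->',ray(284/4+185,331/4+10,.2346,K,t,o),ray(278/4+185,345/4+10,.220,K,t,o))
E
python3 look.py w6
```

```text
bore axis top,bottom,tip [[283.2236495  315.62708831]
 [283.15060278 331.7833336 ]
 [283.13694957 334.80310774]]
dome now [[277.46905976 340.54058818]]
bottom rim centre from crop (284,331)-> [0.57772311 0.27386105 0.2346    ] [0.57663377 0.27283272 0.22      ]
7.2667 [0.55611542 0.19423699 0.24249997] [-3.11568700e+00  4.00902076e-01 -5.06881518e-04] [ 1.14529223  0.54316712 -3.85982441] [-0.22716149  0.05533739  0.05091292]
bore ((30.826927185058594, 28.986106872558594), (36.99372863769531, 39.3951530456543), 4.825758934020996) [0.57771714 0.27378782 0.27485287]
rod pts in hole 406
0.23888962704481226 [0.57675957 0.27327429 0.22280131] ((0.5767516493797302, 0.2727588415145874), 0.005929423496127129)
```

The hub is vertical, since the bore axis from top to bottom rim agrees. I'll shift (-1.0,-0.7) mm and engage the dome slowly.

Request:
apply_moves(motion=[[-0.001,-0.0007,0,0],[-0.001,-0.0007,-0.003,0],[-0.001,-0.0007,-0.006,0],[-0.001,-0.0007,-0.009,0],[-0.001,-0.0007,-0.012,0],[-0.001,-0.0007,-0.015,0],[-0.001,-0.0007,-0.018,0],[-0.001,-0.0007,-0.02,0],[-0.001,-0.0007,-0.02,0]])

```text
t: 8.07
position: [0.5545, 0.1934, 0.2216]
eef_rot: [3.116, -0.401, -0.002]
force: [0.6, -0.0, -4.4]
gripper_width: 0.0145
```

```bash
python3 look.py w7
```

```text
8.0667 [0.55450718 0.19336077 0.22158666] [ 3.11553535e+00 -4.01003583e-01 -1.82133893e-03] [ 0.60542115 -0.04085151 -4.37220467] [-0.21763701  0.07911923  0.00105715]
bore ((30.845687866210938, 29.024646759033203), (36.983280181884766, 39.35853576660156), 1.9454292058944702) [0.57617729 0.27291346 0.25389299]
rod pts in hole 737
0.239975192906341 [0.57670052 0.27392788 0.22549622] ((0.5761958360671997, 0.2728727459907532), 0.007126428186893463)
```

Threaded with no contact force. Continuing down.

Request:
apply_moves(motion=[[0,0,-0.005,0],[0,0,-0.01,0],[0,0,-0.015,0],[0,0,-0.02,0],[0,0,-0.025,0],[0,0,-0.03,0],[0,0,-0.035,0],[0,0,-0.04,0],[0,0,-0.04,0]])

```text
t: 8.87
position: [0.5541, 0.1932, 0.1809]
eef_rot: [3.115, -0.401, -0.003]
force: [0.3, 0.1, -3.6]
gripper_width: 0.0148
```

```bash
python3 look.py w8
```

```text
8.8667 [0.55410964 0.19324699 0.18094285] [ 3.11518699 -0.40099351 -0.00325998] [ 0.33772043  0.08059346 -3.58521783] [-0.29070848  0.06075042  0.02183521]
bore ((31.32098388671875, 28.03530502319336), (37.366424560546875, 41.7086296081543), 13.78906536102295) [0.57605691 0.27309494 0.21323456]
rod pts in hole 47
0.2031411293967858 [0.57232008 0.27142164 0.19705393] ((0.575840950012207, 0.27287471294403076), 0.007137226406484842)
```

Request:
apply_moves(motion=[[0,0,-0.005,0],[0,0,-0.01,0],[0,0,-0.015,0],[0,0,-0.02,0],[0,0,-0.025,0],[0,0,-0.03,0],[0,0,-0.035,0],[0,0,-0.039,0],[0,0,-0.039,0]])

```text
t: 9.67
position: [0.5542, 0.1933, 0.1422]
eef_rot: [3.115, -0.401, -0.003]
force: [-0.6, 0.1, -4.6]
gripper_width: 0.0146
```

Request:
apply_moves(motion=[[0,0,-0.002,0],[0,0,-0.004,0],[0,0,-0.006,0],[0,0,-0.008,0],[0,0,-0.009,0],[0,0,-0.01,0],[0,0,-0.01,0]])

```text
t: 10.25
position: [0.5548, 0.1934, 0.1331]
eef_rot: [3.116, -0.401, -0.001]
force: [-0.5, 0.8, -2.6]
gripper_width: 0.0149
```

Request:
apply_moves(motion=[[0,0,-0.001,0],[0,0,-0.002,0],[0,0,-0.003,0],[0,0,-0.003,0]])

```text
t: 10.58
position: [0.5548, 0.1934, 0.1301]
eef_rot: [3.116, -0.401, -0.001]
force: [-0.3, 0.2, -4.0]
gripper_width: 0.0148
```

Request:
apply_moves(motion=[[0,0,-0.001,0],[0,0,-0.002,0],[0,0,-0.002,0]])

```text
t: 10.83
position: [0.5548, 0.1934, 0.1281]
eef_rot: [3.116, -0.401, -0.001]
force: [0.1, -0.4, -4.2]
gripper_width: 0.0146
```

Request:
apply_moves(motion=[[0,0,-0.001,0],[0,0,-0.002,0],[0,0,-0.002,0]])

```text
t: 11.08
position: [0.5548, 0.1934, 0.1261]
eef_rot: [3.116, -0.401, -0.001]
force: [-0.9, -0.9, -4.1]
gripper_width: 0.0147
```

Request:
apply_moves(motion=[[0,0,-0.001,0],[0,0,-0.0015,0],[0,0,-0.0015,0]])

```text
t: 11.33
position: [0.5548, 0.1934, 0.1246]
eef_rot: [3.116, -0.401, -0.0]
force: [-0.2, 0.3, -3.1]
gripper_width: 0.0145
```

The underside is about 0.117, below the bar's top at 0.123, with no load, so the slot seems to have gone straight over. Easing down to the collar.

Request:
apply_moves(motion=[[0,0,-0.0005,0],[0,0,-0.001,0],[0,0,-0.001,0]])

```text
t: 11.58
position: [0.5549, 0.1934, 0.1237]
eef_rot: [3.116, -0.401, -0.0]
force: [-0.4, -0.2, -3.8]
gripper_width: 0.0146
```

Request:
apply_moves(motion=[[0,0,-0.0005,0],[0,0,-0.001,0],[0,0,-0.001,0]])

```text
t: 11.83
position: [0.5548, 0.1935, 0.1227]
eef_rot: [3.116, -0.401, -0.0]
force: [-0.5, 1.1, -2.3]
gripper_width: 0.0149
```

Request:
apply_moves(motion=[[0,0,-0.0005,0],[0,0,-0.001,0],[0,0,-0.001,0]])

```text
t: 12.08
position: [0.555, 0.1935, 0.1219]
eef_rot: [-3.116, 0.401, -0.0]
force: [-1.0, -0.7, -0.9]
gripper_width: 0.0151
```

```bash
python3 look.py w9
python3 - <<'E'
from h import *
im,d,K,t,o=load('w9'); P=cloud(d,K,t,o); q=P[30:60,205:310].reshape(-1,3); print('hub top z',np.median(q[:,2]))
# cushion: collar z in same view if seen
z=P[...,2]; m=(z>.108)&(z<.12); m[:, :180]&=True; v,u=np.nonzero(m); print(m.sum(), (np.median(P[m],0),np.median(u),np.median(v)) if m.sum() else 0)
im,d,K,t,o=snap('side','side2.png'); print(proj([[.573,.271,.115]],K,t,o))
E
```

```text
12.0833 [0.55500536 0.1934514  0.12193363] [-3.11576164e+00  4.01053874e-01 -2.01472780e-04] [-1.03638351 -0.67206998 -0.8990598 ] [-0.10198363  0.10695642  0.04803444]
bore ((30.602825164794922, 52.3165168762207), (48.82465362548828, 178.97422790527344), 6.0486979484558105) [0.57525062 0.26809193 0.26403906]
rod pts in hole 0
hub top z 0.264039064480492
9 (array([0.57537495, 0.26606271, 0.11489626]), np.float64(257.0), np.float64(108.0))
[[249.36407946 121.09123434]]
```

Request:
apply_moves(motion=[[0,0,-0.0005,0],[0,0,-0.0005,0],[0,0,-0.0005,0],[0,0,-0.0005,0]])

```text
t: 12.52
position: [0.555, 0.1934, 0.1216]
eef_rot: [-3.116, 0.401, -0.0]
force: [-1.4, -3.1, 3.0]
gripper_width: 0.0149
```

Run:
```python
from h import *
P=cloud(*load('w9')[1:]); z=P[...,2]
for v in (110,118,126,132,136,140):
  r=z[v,190:325]; r=r[(r>.13)&(r<.18)]; print(v,len(r),np.median(r) if len(r) else 0)
im=load('w9')[0]; cv2.imwrite('pics/fin.png',np.hstack([im[0:384,120:400],cv2.resize(load('side2')[0][70:230,170:330],(384,384))]))
```

```text
110 121 0.15443585481167993
118 120 0.154627230504449
126 119 0.15445373924874506
132 118 0.15454822484033912
136 118 0.15449951961357725
140 117 0.154575219413164
```

View pics/fin.png

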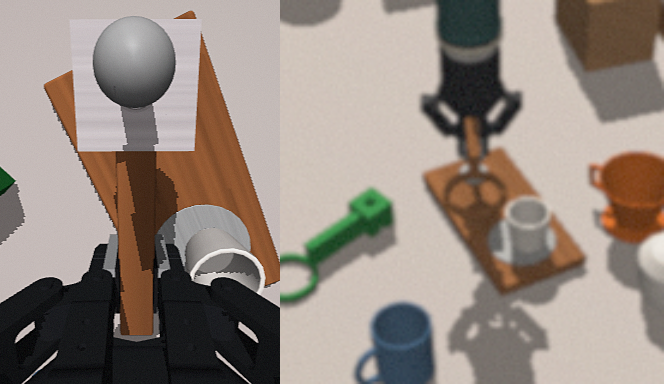

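The side view and wrist view show the hub down on the collar. The hub top at 0.1545 puts the underside at 0.1145, against 0.115 for the collar. About 7 N of seating force is carried upward, and the ring is on the tray side. Letting go.

Request:
apply_moves(motion=[[0,0,0.0003,0],[0,0,0.0003,0],[0,0,0.0003,0],[0,0,0.0003,0],[0,0,0.0003,0],[0,0,0.0003,0],[0,0,0.0003,0],[0,0,0.0003,0],[0,0,0.0003,0],[0,0,0.0003,0]], claw=0)

```text
t: 13.35
position: [0.5549, 0.1935, 0.1216]
eef_rot: [-3.116, 0.401, 0.0]
force: [-0.4, -0.7, -0.6]
gripper_width: 0.0854
```

Request:
apply_moves(motion=[[0,0,0.01,0],[0,0,0.03,0],[0,0,0.05,0],[0,0,0.08,0],[0,0,0.11,0],[0,0,0.14,0],[0,0,0.16,0],[0,0,0.16,0],[0,0,0.16,0],[0,0,0.16,0]])

```text
t: 14.18
position: [0.5543, 0.1933, 0.2813]
eef_rot: [3.116, -0.401, -0.001]
force: [0.5, 0.2, -0.4]
gripper_width: 0.0856
```

Run:
```python
from h import *
s=arm.read_state(); print(s['t'],s['position'],s['force'],s['gripper_width'])
im,d,K,t,o=snap('wrist','w10.png'); P=cloud(d,K,t,o); z=P[...,2]
m=(z>.148)&(z<.160)&(np.arange(384)[:,None]<200); v,u=np.nonzero(m); q=P[m]
hs=cv2.cvtColor(im,cv2.COLOR_BGR2HSV)[...,1]; q=P[m&(hs<60)]; print('hub top',len(q),np.median(q,0),cv2.minAreaRect(q[:,:2].astype(np.float32)))
A=np.c_[q[:,:2],np.ones(len(q))]; print(np.linalg.lstsq(A,q[:,2],rcond=None)[0][:2])
snap('top','top2.png')
cv2.imwrite('pics/w10v.png',im)
```

```text
14.1833 [0.55432114 0.19333738 0.28131155] [ 0.54241931  0.2234814  -0.38158679] 0.08559459314461897
hub top 2361 [0.57682276 0.27300633 0.1545009 ] ((0.57688969373703, 0.2727718949317932), (0.04362662136554718, 0.04400250315666199), 75.24352264404297)
[ 0.00057504 -0.00010738]
```

View pics/w10v.png

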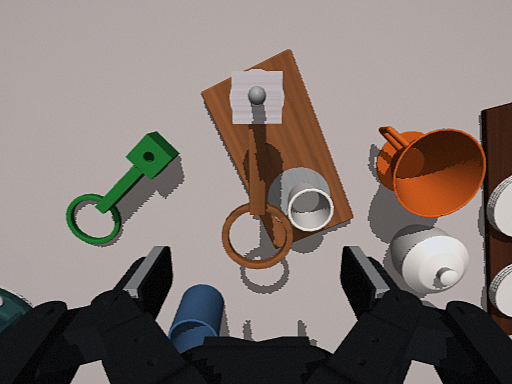

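The arm is released. The hub is level with its top at 0.1545, centred on the rod at image (257,95), the ring is at (257,235) on the tray side, and the cup and other things are in place. Handing in.

```bash
python3 -c "
from bench import arm
print(arm.job_done())"
```

```text
the job is handed in; nothing more can be done
None
```

The small oak dripper arm is back on the stand, seated on the collar and released. I handed the job in at about 14 s of robot time, and no verdict was reported.

I measured the cross bar's direction from close by, about 0.48 rad off the stand's y, and turned the arm to match before threading it. The slot then dropped over the bar at the first try, so the to-and-fro swing was not needed.

**Last checks**
- **Seating:** the hub top was at 0.1545 m, so its underside was about 0.5 mm below the listed collar height, within the depth error.
- **Level and centring:** the hub top sloped less than 0.001, and its centre was within about 0.5 mm of the rod's axis.
- **Forces:** the load on the collar was at most about 7 N, and the gripper was open and clear at hand-in.
- **Ring:** by the yaw, the ring is about 133 mm out on the tray side.
- **Bystanders:** none was touched. In the last wrist view those visible looked in place, but I did not measure them, and the tin and scoop were out of view.

**Disagreement:** the wrist and top cameras differed by about 3 mm, so I lined up the bore and rod using the wrist view alone.

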